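# Empty the tipping pot and sort the castings

## Task

Tip the steel pot over by its crank handle until every brass piece has dropped out into the tray, then stand the pot fully upright again and swing its latch bar shut so that it rests fully down in the forked catch. Sort the pieces: all hexagonal castings go into the square wooden crate, all square bars into the round tub. Leave everything else on the bench where it is, and never close the latch while the pot is tipped.

Things in the scene. Friction and masses are not known exactly. Their poses are not given: they have to be found in the camera images.
- stand: grey tipping stand, fixed; origin on the bench under the pot's hinge axis; x runs along that axis, away from the robot at yaw 0. The pot lies at -y of the hinge, at +y a polished slide (y 12 to 66 mm, 78 mm high at the top, its last 28 mm nearly flat) leads down to a tray. Cheeks beside it (x = +-95, y 12 to 60 mm) are 64 mm high, the hinge posts (x = +-73, y +-15 mm) 118 mm
- tray_floor (a point): middle of the flat aluminium tray's floor, at the stand's y = 153 mm, 44 mm above the bench; the floor spans y 66 to 240 mm and x +-92 mm in the stand's frame and has a rim 8 mm high
- pot_axis (a point): point on the pot's hinge axis, midway between the posts, 108 mm above the bench; fixed on the stand. The axis runs along the stand's x
- pot (a joint): pot angle in rad: 0 = upright (stop), growing as the pot tips over its lip toward the slide and tray (+y of the stand), 2.4 = fully tipped (stop). Stiff hinge (about 0.45 N m): the pot stays where it is left
- pot_handle (a point): grip point on the pot's crank handle: a round black bar 12 mm thick, parallel to the hinge axis, free for 25 mm to either side of this point, 128 mm from pot_axis along the stand's -x. It turns with the pot 90 mm from the axis: at joint 0 it leans 1.2 rad from straight up to the stand's -y, at 1.2 it is straight up, at 2.4 it leans 1.2 rad to +y
- pot_mid (a point): centre of the pot's hollow. Steel pot, outside 100 mm wide below, 120 mm at the mouth, 75 mm high, wall 4 mm, floor 5 mm; upright, its underside is 45 mm and its rim 120 mm above the bench; turns with the pot
- latch (a joint): angle of the latch bar in rad: 0 = closed, lying level in the forked catch on the pot's rim (stop); grows as it is lifted up and back, 2.1 = fully open. Starts open, about upright; stays roughly where it is left
- latch_axis (a point): point on the latch's hinge axis, on a post at the stand's y = -162 mm, 123 mm above the bench; the axis runs along the stand's x
- latch_knob (a point): centre of the black ball (18 mm diameter) at the latch bar's end, 72 mm from the latch axis along the bar and 11 mm above the bar's line; closed, it lies toward the stand's +y of the axis over the pot's mouth. The bar is 12 mm wide
- crate: low open wooden crate for the hexagonal castings, 140 x 140 mm outside, 45 mm high, walls and floor 7 mm; fixed; origin at the centre of its underside. May stand in either of two places at the robot's left
- tub: round grey plastic tub for the bars, fixed, rim 144 mm outside diameter, floor 128 mm, 50 mm high, wall 4 mm; origin at the centre of its underside
- tub_in (a point): centre of the tub's inner floor, 5 mm above the bench
- hex1: a solid hexagonal brass casting, 26 mm across the flats (30 mm across the corners), 20 mm thick, about 45 g; origin at its centre, z along the hexagon's axis, its corners lie at 0, 60, 120.. degrees from x in the xy plane, the flats at 30, 90, 150.. Starts in the pot; absent in some starts
- hex2: a solid hexagonal brass casting, 26 mm across the flats (30 mm across the corners), 20 mm thick, about 45 g; origin at its centre, z along the hexagon's axis, its corners lie at 0, 60, 120.. degrees from x in the xy plane, the flats at 30, 90, 150.. Starts in the pot; absent in some starts
- hex3: a solid hexagonal brass casting, 26 mm across the flats (30 mm across the corners), 20 mm thick, about 45 g; origin at its centre, z along the hexagon's axis, its corners lie at 0, 60, 120.. degrees from x in the xy plane, the flats at 30, 90, 150.. Starts in the pot; absent in some starts
- bar1: a square brass bar (sprue stub) 54 x 16 x 16 mm, about 50 g; origin at its centre, long side along z. Starts in the pot; absent in some starts
- bar2: a square brass bar (sprue stub) 54 x 16 x 16 mm, about 50 g; origin at its centre, long side along z. Starts in the pot; absent in some starts
- bar3: a square brass bar (sprue stub) 54 x 16 x 16 mm, about 50 g; origin at its centre, long side along z. Starts in the pot; absent in some starts
- bottle: bystander: white bottle with red cap, 72 mm wide, 190 mm high; origin under its centre
- can: bystander: spray can, 62 mm wide, 160 mm high; origin under its centre
- mould: bystander: plaster mould slab 100 x 190 x 35 mm; origin under its centre
- brush: bystander: brush lying on the bench near the robot
- screwdriver: bystander: screwdriver lying at the right
- card: bystander: small cardboard block 80 x 60 x 30 mm; origin under its centre

How it is judged:
On the way, in this order (a step that is already met when the one before it is completed fails the run):
1. the pot is tipped over and every piece is out of it (value of joint pot above 1.5 rad and distance between each of hex1, hex2, hex3, bar1, bar2, bar3 and pot_mid above 0.08 m), for 0.1 s.
2. the pot stands upright again (value of joint pot below 0.1 rad), for 0.2 s.
3. the latch is shut (value of joint each of latch, pot below 0.1 rad), for 0.2 s.
At the end, for the whole second after the job is handed in: Pot upright and latch shut (each within 0.1 rad of its stop); every hexagonal casting at rest in the crate (centre within 66 mm of its middle along each side, under 50 mm high), every bar at rest in the tub (centre within 66 mm of its axis, under 55 mm high) (all of step 3 and x of hex1 in the frame of crate between -0.066 and 0.066 m and y of hex1 in the frame of crate between -0.066 and 0.066 m and z of each of hex1, hex2, hex3 in the frame of crate below 0.05 m and linear speed of each of hex1, hex2, hex3, bar1, bar2, bar3 below 0.03 m/s and x of hex2 in the frame of crate between -0.066 and 0.066 m and y of hex2 in the frame of crate between -0.066 and 0.066 m and x of hex3 in the frame of crate between -0.066 and 0.066 m and y of hex3 in the frame of crate between -0.066 and 0.066 m and horizontal distance between each of bar1, bar2, bar3 and tub_in below 0.066 m and height (world z) of each of bar1, bar2, bar3 below 0.055 m); the robot touches nothing.
It fails at once if the latch bar is swung shut while the pot is not upright (value of joint latch below 0.4 rad and value of joint pot above 0.3 rad).
It fails at once if a bystander is pushed more than 8 cm from its place (distance of any of bottle, can, mould, brush, screwdriver, card from where it was at the start of the episode above 0.08 m).
It fails at once if the bottle or the spray can is knocked over (angle between any of bottle, can's own z axis and vertical above 0.6 rad).
Of hex1, hex2, hex3 only 2 to 3 are there at a start; the rules pass over those that are not, and their reading is None.
Of bar1, bar2, bar3 only 2 to 3 are there at a start; the rules pass over those that are not, and their reading is None.
At some moment in a run one of hex1, hex2, hex3, bar1, bar2, bar3 may be knocked a few centimetres aside while the robot is not near it.
Once in a run the grip may slacken for a moment while it holds something.
It also fails if it takes over 210 s, if anything falls off the work surface, if the arm or the gripper's body presses on something with over 40 N, if the wrist force passes 120 N, or if a joint passes its speed limit or range.

## Robot

A 6-joint arm with a two-finger parallel gripper is mounted at the origin on the work surface. World frame = base frame: x ahead of the robot, y to its left, z up, the work surface at z = 0. Lengths are in m, angles in rad, forces in N, time in s.
With the tool pointing down it reaches from about 0.35 to 0.975 m from the base axis. Payload 4.9 kg.
Tool frame: the origin (TCP) lies at the very end of the fingers, on their centre line; the grasp point (between the pads) lies 19 mm behind it; z points along the fingers, y is the line along which they close (so a half turn about z gives the same grasp; the last joint's range is limited). The gripper opens to 85 mm and grips with 20 to 120 N. Pads are 22 mm wide; open, the fingers measure 114 mm over their backs; the gripper's body (76 mm by 85 mm) begins 54 mm behind the grasp point. The pads swing forward as they close: fully open they stand 13 mm farther back than shut.
Start: joints at [-1.347, 0.053, 1.613, -0, 1.476, -0.119], TCP at [0.21, -0.589, 0.231] pointing down, gripper open.
Joint ranges: [-3.01, 3.01], [-1.01, 2.22], [0.06, 2.58], [-1.02, 4.17], [0.09, 2.62], [-3.14, 3.14]. Speed limits (rad/s): [2.57, 2.57, 3.14, 3.14, 3.14, 3.14].

## Interface

Orientations are given as a unit quaternion [w, x, y, z].
In Python, from plant import manip gives the robot as it stands.
- The arm moves only by the shell command python3 -m pendant 'ROWS'. ROWS is JSON, a list of rows, each a list of 3 entries, a list of its own where there are three numbers: the opening, from 0 (shut) to 1 (fully open), then the shift along the tool's x, y, z in units of 12 cm (1.0 is 12 cm), then the turn about the tool's z in units of pi rad (1.0 is pi rad). In form: [[gripper, [dx, dy, dz], roll], ...]. A call has 1 to 10 rows; each row is the pose to reach, as a shift and turn from the pose commanded when the call began, along the tool's axes at that moment, turning the shorter way round; what a row does not reach only later rows make up. A row lasts 1/10 s, in which the tool goes at most 50 mm and 8.59 degrees, less where a joint would pass 70% of its speed; a pose out of reach is approached as far as the arm can. A call with a number of a shift or a turn outside -1 to 1 is refused whole. A call with a gripper value outside its range is refused whole. The fingers move at their own pace and stop on an object; the grip force is fixed at half the most. Time passes only in rows, so rows that repeat a pose let the fingers close. It gives the time, the measured TCP pose, the force, the opening and the grip force at its end, in the units of the state.
- manip.state(): the state, without advancing time (a new reading comes with each control period).
- manip.grab_frame(name): name is "scene" or "side" or "wrist"; returns a dict with "img" (480x640x3 uint8, red, green, blue), "fx", "fy", "cx", "cy" (pixels), "D" ([k1, k2, p1, p2, k3] as OpenCV has them; the pictures are not rectified), "eye" and "rotation" of the camera in the world; the wrist camera has in their place "tool_from_camera" (4x4, takes a point from camera to tool coordinates, whose origin is the TCP and whose axes are the flange's). Camera axes: x right, y down, z forward; pixel columns grow to the right and rows downward; lengths in m; the calibration is good to about 2 mm. A picture is of the moment at which its call begins: read the wrist's pose just before it. There is no depth.
- manip.job_done(): hands the job in; it is judged then, once.
The state is a dict: "time": time; "joint_pos": joint angles; "joint_vel": joint speeds; "joint_efforts": joint torques, N m; "tool_pos": TCP position; "tool_rot": TCP orientation; "contact_force": force on the tool from outside, world axes, zero at the start; "ft_torque": the same for the moment, N m; "gripper_width": opening from 0.0 (shut) to 1.0 (fully open); "grasp_force": force on a finger pad.
Only numpy, scipy, OpenCV 4.12 (cv2) and the standard library are available. Lean on these libraries where they do the work, as an engineer would, in place of code of your own. Each camera call takes 0.05 s, during which the arm holds its last target. There are 200 camera calls.

## Working session

There is one attempt and no reset: what is moved stays moved. The work goes in short steps, Python scripts to look and compute and a shell command to move; the robot and the scene stay as the last step left them, time stands still between calls to the robot, and variables do not carry over. Pictures are saved under pics/ and viewed, at most 14 in all, crops included, and the job is handed in when it is done.

```bash
mkdir -p pics; ls; cat > h.py <<'E'
import numpy as np, cv2, json
from plant import manip
from scipy.spatial.transform import Rotation as R
def rot(q): return R.from_quat([q[1],q[2],q[3],q[0]]).as_matrix()
def grab(name, save=None):
    s=manip.state(); f=manip.grab_frame(name)
    if name=="wrist":
        T=np.eye(4);T[:3,:3]=rot(s["tool_rot"]);T[:3,3]=s["tool_pos"]
        C=T@np.array(f["tool_from_camera"]); f["E"]=C[:3,3]; f["M"]=C[:3,:3]
    else:
        f["E"]=np.array(f["eye"]); r=np.array(f["rotation"]); f["M"]=r if r.shape==(3,3) else rot(r)
    f["K"]=np.array([[f["fx"],0,f["cx"]],[0,f["fy"],f["cy"]],[0,0,1.]]); f["D"]=np.array(f["D"],float)
    f["img"]=np.array(f["img"])
    if save: cv2.imwrite("pics/"+save+".png",f["img"][:,:,::-1]); np.save("pics/"+save+".npy",{k:f[k] for k in("E","M","K","D","img")},allow_pickle=True)
    return f
def load(n): return np.load("pics/"+n+".npy",allow_pickle=True).item()
def ray(f,u,v):
    p=cv2.undistortPoints(np.array([[[u,v]]],float),f["K"],f["D"])[0,0]
    d=f["M"]@np.array([p[0],p[1],1]); return d/np.linalg.norm(d)
def plane(f,u,v,z):
    d=ray(f,u,v); return f["E"]+d*(z-f["E"][2])/d[2]
def tri(obs):
    A=np.zeros((3,3));b=np.zeros(3)
    for f,u,v in obs:
        d=ray(f,u,v);P=np.eye(3)-np.outer(d,d);A+=P;b+=P@f["E"]
    x=np.linalg.solve(A,b); return x
def proj(f,X):
    X=np.atleast_2d(X).astype(float); rv=cv2.Rodrigues(f["M"].T)[0]
    return cv2.projectPoints(X,rv,-f["M"].T@f["E"],f["K"],f["D"])[0][:,0]
def todelta(target, s=None):
    "world TCP target -> tool units"
    s=s or manip.state(); return rot(s["tool_rot"]).T@(np.array(target)-s["tool_pos"])/0.12
E
python3 - <<'E'
from h import *
s=manip.state();print(s)
for n in("scene","side","wrist"):
    f=grab(n,n+"0");print(n,f["E"],f["M"].round(3).tolist(),f["fx"],f["D"])
E
```

```text
pics
{'time': 0.0, 'joint_pos': array([-1.34697020e+00,  5.33625846e-02,  1.61427724e+00,  9.10407291e-06,
        1.47601993e+00, -1.19042451e-01]), 'joint_vel': array([-3.53949057e-05, -2.52845717e-04,  1.10608704e-03,  9.44026372e-04,
        2.72150414e-04,  2.60610231e-04]), 'joint_efforts': array([ 1.74127992e-03, -3.93678653e+01, -3.70177746e+01, -3.31151682e-05,
        6.99217970e-03,  1.71772604e-05]), 'tool_pos': array([ 0.20995776, -0.58801934,  0.23006949]), 'tool_rot': array([-1.03237234e-03,  9.85340645e-01,  1.70595266e-01, -4.96000397e-05]), 'contact_force': array([-0.39713127, -0.14111243, -0.47304636]), 'ft_torque': array([ 0.0133946 ,  0.00683994, -0.0464412 ]), 'grasp_force': 0.0, 'gripper_width': 0.9959464822241338}
scene [ 1.19860327 -0.78158333  0.81036051] [[0.763, 0.38, -0.523], [0.646, -0.45, 0.617], [-0.001, -0.808, -0.589]] 508.4859557287139 [-0.12278701  0.          0.          0.          0.        ]
side [0.27100762 0.68070698 0.87071921] [[-0.911, -0.303, 0.278], [-0.411, 0.645, -0.644], [0.016, -0.701, -0.713]] 484.84948930716996 [-0.01041533  0.          0.          0.          0.        ]
wrist [ 0.29050425 -0.55943407  0.37293309] [[0.336, -0.889, -0.311], [-0.942, -0.318, -0.109], [-0.002, 0.33, -0.944]] 429.5824584646222 [-0.05000221  0.          0.          0.          0.        ]
```

View pics/scene0.png

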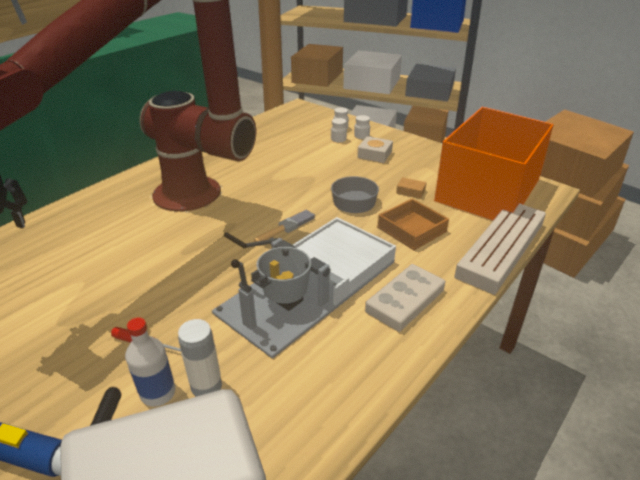

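View pics/side0.png

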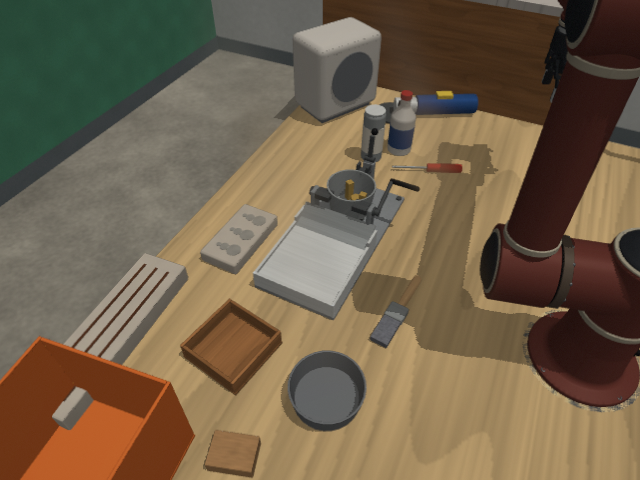

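The scene view shows the pot at (285,275), the tray at (345,250), the crate at (412,222) and the tub at (355,195). The side view has the pot at (352,190), the tray at (318,255), the crate at (232,345) and the tub at (327,390). I'll zoom in for corner pixels.

```bash
python3 - <<'E'
from h import *
a=load("scene0")["img"][210:360,200:400]; b=load("side0")["img"][120:320,240:440]
a=cv2.resize(a,None,fx=2,fy=2); 
A=cv2.resize(load("scene0")["img"][215:355,205:405],(800,560),interpolation=cv2.INTER_CUBIC)
B=cv2.resize(load("side0")["img"][120:315,245:425],(554,600),interpolation=cv2.INTER_CUBIC)
cv2.imwrite("pics/A.png",A[:,:,::-1]);cv2.imwrite("pics/B.png",B[:,:,::-1])
E
```

```text
(no output)
```

View pics/A.png

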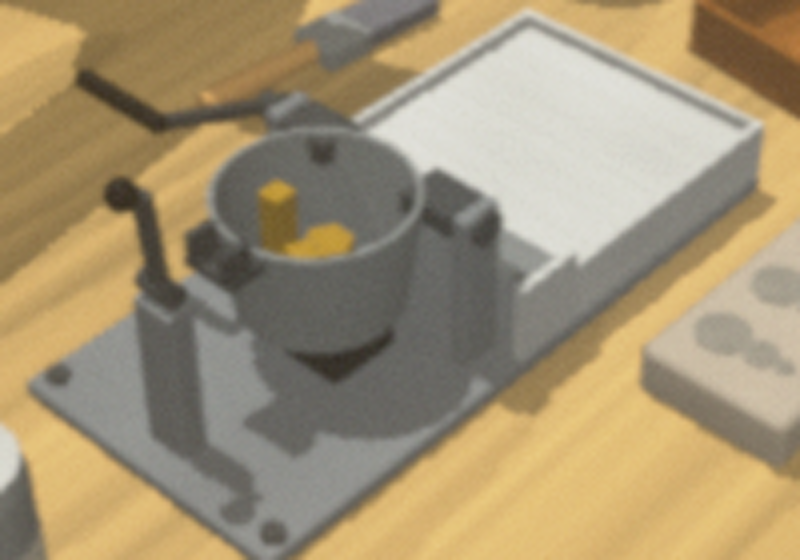

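View pics/B.png

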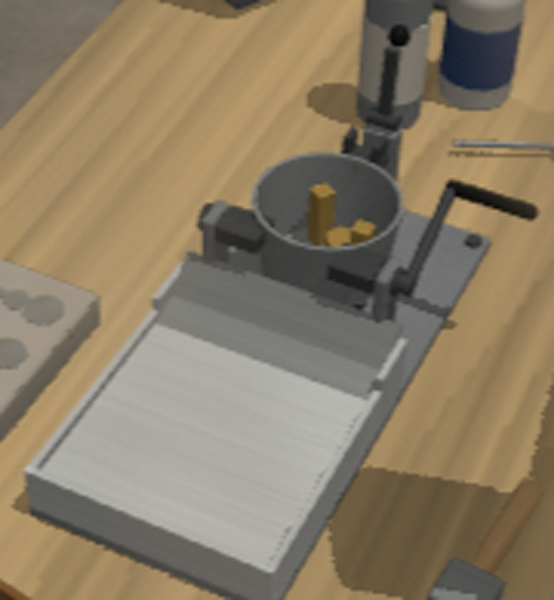

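The crops show the same features in both views: tray +y corners at A (765,128) and (527,12), B (30,475) and (278,572). The latch knob is at A (121,193), B (400,36). The crank tip and elbow are at A (82,75) and (160,122), B (532,210) and (455,187). I'll triangulate them.

```bash
python3 - <<'E'
from h import *
S=load("scene0");D=load("side0")
def a(u,v): return (S,205+u/4-.4,215+v/4-.4)
k=3.078
def b(u,v): return (D,245+u/k-.35,120+v/k-.35)
pts=dict(pxpy=[a(765,128),b(30,475)],mxpy=[a(527,12),b(278,572)],knob=[a(121,193),b(400,36)],tip=[a(82,75),b(532,210)],elbow=[a(160,122),b(455,187)],platemm=[a(33,385),b(490,238)])
P={n:tri(o) for n,o in pts.items()}
for n in P:print(n,P[n].round(4), [np.abs(proj(o[0],P[n])[0]-o[1:]).max().round(1) for o in pts[n]])
d=P["pxpy"]-P["mxpy"];print("len",np.linalg.norm(d),"yaw",np.arctan2(d[1],d[0]))
# crate/tub in both by colour
for n,f,boxes in(("scene",S,((378,198,450,248),(328,175,382,218))),("side",D,((178,298,284,392),(286,348,370,432)))):
    hsv=cv2.cvtColor(f["img"],cv2.COLOR_RGB2HSV)
    for j,(x0,y0,x1,y1) in enumerate(boxes):
        h=hsv[y0:y1,x0:x1].astype(int)
        print(n,j,np.median(h.reshape(-1,3),0), h[len(h)//2,::8].tolist()[:10])
E
```

```text
pxpy [0.6879 0.1254 0.0471] [np.float64(0.6), np.float64(0.7)]
mxpy [0.4933 0.1297 0.0494] [np.float64(0.5), np.float64(0.7)]
knob [ 0.576  -0.2952  0.1936] [np.float64(0.1), np.float64(0.1)]
tip [ 0.4272 -0.1956  0.1422] [np.float64(0.2), np.float64(0.2)]
elbow [ 0.4906 -0.1966  0.1405] [np.float64(0.6), np.float64(0.5)]
platemm [ 0.4796 -0.3011  0.0091] [np.float64(0.7), np.float64(0.6)]
len 0.19471340432586456 yaw -0.022199420032569465
scene 0 [ 16. 145. 155.] [[17, 134, 131], [15, 143, 105], [15, 158, 153], [15, 160, 164], [15, 164, 179], [15, 168, 178], [14, 166, 181], [15, 163, 138], [14, 162, 131]]
scene 1 [ 19.  41. 121.] [[20, 121, 223], [18, 40, 95], [21, 13, 133], [18, 10, 132], [21, 14, 130], [30, 14, 127], [19, 78, 117]]
side 0 [ 14. 151. 136.] [[19, 105, 172], [14, 154, 86], [14, 155, 74], [14, 152, 129], [14, 151, 123], [14, 153, 133], [14, 154, 131], [14, 153, 135], [14, 152, 139], [14, 154, 131]]
side 1 [30.  5. 99.] [[18, 106, 118], [80, 13, 61], [90, 3, 98], [90, 3, 99], [90, 3, 98], [120, 3, 99], [90, 3, 99], [90, 3, 100], [75, 5, 100], [30, 10, 52]]
```

```bash
python3 - <<'E'
from h import *
S=load("scene0");D=load("side0")
A=cv2.resize(S["img"][165:255,320:455],(600,400),interpolation=cv2.INTER_CUBIC)
B=cv2.resize(D["img"][290:440,175:375],(800-600+200,300),interpolation=cv2.INTER_CUBIC)
B=cv2.resize(D["img"][290:440,175:375],(267*3//2,200*3//2),interpolation=cv2.INTER_CUBIC)
c=np.zeros((600,800,3),np.uint8)
A=cv2.resize(S["img"][165:255,320:455],(405,270),interpolation=cv2.INTER_CUBIC) #3x
B=cv2.resize(D["img"][290:440,175:375],(440,330),interpolation=cv2.INTER_CUBIC) #2.2x
c[:270,:405]=A;c[270:600,:440]=B
cv2.imwrite("pics/C.png",c[:,:445,::-1])
E
```

```text
(no output)
```

View pics/C.png

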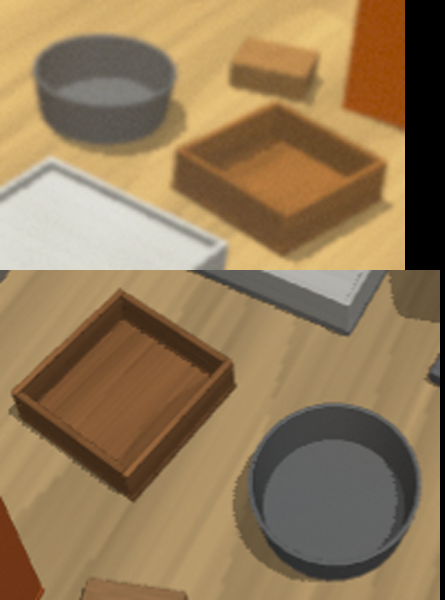

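The composite shows the crate's top corners at scene crop (278,103), (385,163), (287,213), (175,152) and side crop (120,290), (235,362), (128,480), (13,393). The tub's rim spans 35–175 in x in the scene crop and 250–418 in the side crop.

```bash
python3 - <<'E'
from h import *
S=load("scene0");D=load("side0")
sa=lambda u,v:(S,320+u/3-.3,165+v/3-.3); sb=lambda u,v:(D,175+u/2.2-.3,290+(v-270)/2.2-.3)
for n,q in(("scene",[sa(*p) for p in((278,103),(385,163),(287,213),(175,152))]),("side",[sb(*p) for p in((120,290),(235,362),(128,480),(13,393))])):
    P=np.array([plane(*p,.045) for p in q]);d=np.roll(P,-1,0)-P
    print(n,P.mean(0).round(4),np.linalg.norm(d,axis=1).round(3),np.degrees(np.arctan2(d[:,1],d[:,0])).round(1))
# tub
import itertools
for n,q in(("scene",[sa(*p) for p in((35,75),(176,75),(105,35))]),("side",[sb(*p) for p in((250,487),(418,487),(334,403))])):
    P=np.array([plane(*p,.05) for p in q]);print(n,P.round(3).tolist(),"mid",P[:2].mean(0).round(4))
W=load("wrist0");
s=manip.state()
print("delta to over pot (.575,-.16,.40)",todelta([.575,-.16,.40]))
print("frames tool axes",rot(s["tool_rot"]).round(3))
print(rot(s["tool_rot"]).T@(W["E"]-s["tool_pos"]),(rot(s["tool_rot"]).T@W["M"]).round(3))
E
```

```text
scene [0.6496 0.2757 0.045 ] [0.133 0.129 0.131 0.139] [ -11.4 -102.4  172.7   78.8]
side [0.6452 0.284  0.045 ] [0.139 0.14  0.138 0.137] [ 169.8   79.2  -11.5 -100.3]
scene [[0.391, 0.237, 0.05], [0.497, 0.327, 0.05], [0.395, 0.347, 0.05]] mid [0.4441 0.282  0.05  ]
side [[0.495, 0.331, 0.05], [0.37, 0.274, 0.05], [0.464, 0.232, 0.05]] mid [0.4321 0.3025 0.05  ]
delta to over pot (.575,-.16,.40) [ 4.06449884 -2.34000012 -1.40939366]
frames tool axes [[ 0.942  0.336 -0.   ]
 [ 0.336 -0.942  0.001]
 [ 0.    -0.002 -1.   ]]
[ 0.08551989 -0.0002091  -0.14255924] [[-0.    -0.944 -0.33 ]
 [ 1.    -0.    -0.   ]
 [ 0.    -0.33   0.944]]
```

```bash
R='[[1,[1,-0.79,-0.19],0],[1,[1,-0.79,-0.19],0],[1,[1,-0.79,-0.19],0],[1,[1,-0.79,-0.19],0]]'
python3 -m pendant '[[1,[1,-0.79,-0.19],0],[1,[1,-0.79,-0.19],0],[1,[1,-0.79,-0.19],0],[1,[1,-0.79,-0.19],0]]'
python3 -m pendant '[[1,[1,-0.79,-0.19],0],[1,[1,-0.79,-0.19],0],[1,[1,-0.79,-0.19],0],[1,[1,-0.79,-0.19],0]]'
python3 -m pendant '[[1,[1,-0.79,-0.19],0],[1,[1,-0.79,-0.19],0],[1,[1,-0.79,-0.19],0],[1,[1,-0.79,-0.19],0]]'
python3 -m pendant '[[1,[0.05,0,0],0.116],[1,[0.05,0,0],0.116],[1,[0.05,0,0],0.116],[1,[0.05,0,0],0.116],[1,[0.05,0,0],0.116],[1,[0.05,0,0],0.116]]'
python3 - <<'E'
from h import *
s=manip.state();print(s["time"],s["tool_pos"],rot(s["tool_rot"]).round(3).tolist())
grab("wrist","w1")
E
```

```text
time: 0.55
tool_pos: [0.2936, -0.4558, 0.2551]
tool_rot: [0.0, 0.985, 0.173, 0.001]
contact_force: [-0.1, -0.6, 0.5]
gripper_width: 0.996
grasp_force: 0.0
time: 0.95
tool_pos: [0.3745, -0.3265, 0.278]
tool_rot: [0.0, 0.985, 0.173, 0.001]
contact_force: [0.3, -0.9, 0.0]
gripper_width: 1.002
grasp_force: 0.0
time: 1.35
tool_pos: [0.4555, -0.1972, 0.3005]
tool_rot: [0.0, 0.985, 0.173, 0.001]
contact_force: [0.4, -2.1, 0.8]
gripper_width: 1.001
grasp_force: 0.0
time: 1.95
tool_pos: [0.4589, -0.1985, 0.2994]
tool_rot: [-0.0, 1.0, -0.011, -0.0]
contact_force: [-0.5, -0.2, 0.1]
gripper_width: 0.995
grasp_force: 0.0
1.95 [ 0.4588618  -0.1984709   0.29941411] [[1.0, -0.022, -0.001], [-0.022, -1.0, 0.0], [-0.001, -0.0, -1.0]]
```

View pics/w1.png

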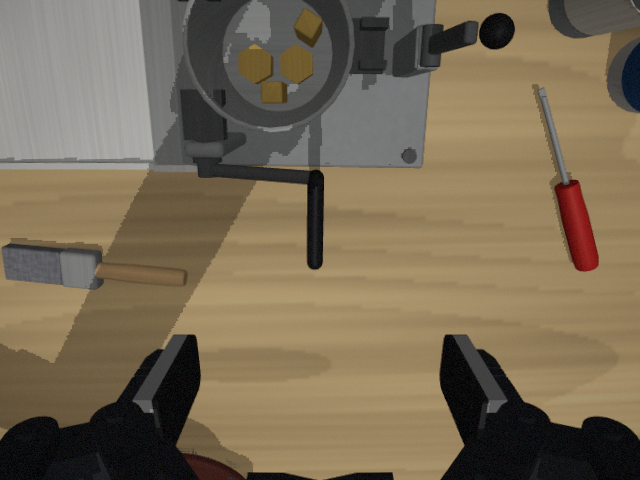

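The wrist view shows the crank bar from (316,180) to (315,268), the knob at (497,31), and at least four pieces in the pot: two or more hexes and about two bars.

```bash
python3 - <<'E'
from h import *
W=load("w1");S=load("scene0");D=load("side0")
for u,v in((316,172),(316,182),(315,268)): print(plane(W,u,v,.1406).round(4))
print("knob",tri([(W,497,31),(S,205+121/4-.4,215+193/4-.4),(D,245+400/3.078-.35,120+36/3.078-.35)]).round(4))
a,b=plane(W,422,166,.008),plane(W,435,2,.008);print(a,b,np.arctan2(*(b-a)[1::-1]))
c,d=plane(W,5,166,.052),plane(W,150,163,.052);print("rim -x",c,d)
print(todelta([.458,-.198,.1416-.019]))
E
```

```text
[ 0.4961 -0.1965  0.1406]
[ 0.489  -0.1963  0.1406]
[ 0.4238 -0.1939  0.1406]
knob [ 0.5768 -0.2952  0.1938]
[ 0.47877705 -0.3018322   0.008     ] [ 0.62751446 -0.30667158  0.008     ] -0.032524867396083235
rim -x [0.49594984 0.09279337 0.052     ] [ 0.49399928 -0.04504789  0.052     ]
[-0.00741781 -0.00221805  1.47429126]
```

```bash

python3 -m pendant '[[1,[-0.03,-0.025,0.3],0],[1,[-0.03,-0.025,0.7],0],[1,[-0.03,-0.025,1],0],[1,[-0.03,-0.025,1],0]]' >/dev/null
python3 -m pendant '[[1,[0,0,0.25],0],[1,[0,0,0.48],0],[1,[0,0,0.48],0],[0,[0,0,0.48],0],[0,[0,0,0.48],0],[0,[0,0,0.48],0],[0,[0,0,0.48],0],[0,[0,0,0.48],0],[0,[0,0,0.48],0],[0,[0,0,0.48],0]]'
python3 - <<'E'
from h import *
s=manip.state();print(s["time"],s["tool_pos"],s["contact_force"],s["gripper_width"],s["grasp_force"])
E
```

```text
time: 3.4
tool_pos: [0.456, -0.1949, 0.1231]
tool_rot: [0.0, 1.0, -0.011, 0.0]
contact_force: [-0.8, 0.8, 4.6]
gripper_width: 0.121
grasp_force: 58.6
3.4 [ 0.4560413  -0.19485399  0.12305751] [-0.82652629  0.81328472  4.58065355] 0.12074801668364776 58.595386147499084
```

Gripped. Now I tip the pot.

```bash

python3 -m pendant '[[0,[0,-0.038,-0.082],0],[0,[0,-0.085,-0.158],0],[0,[0,-0.141,-0.229],0],[0,[0,-0.205,-0.292],0],[0,[0,-0.276,-0.348],0],[0,[0,-0.353,-0.393],0],[0,[0,-0.435,-0.43],0],[0,[0,-0.521,-0.457],0],[0,[0,-0.609,-0.473],0],[0,[0,-0.699,-0.478],0]]'
python3 -m pendant '[[0,[0,-0.09,0.005],0],[0,[0,-0.178,0.022],0],[0,[0,-0.264,0.048],0],[0,[0,-0.347,0.085],0],[0,[0,-0.423,0.131],0],[0,[0,-0.494,0.186],0],[0,[0,-0.558,0.249],0],[0,[0,-0.614,0.32],0],[0,[0,-0.662,0.397],0],[0,[0,-0.682,0.437],0]]'
python3 -m pendant '[[0,[0,0,0],0],[0,[0,0,0],0],[0,[0,0,0],0],[0,[0,0,0],0],[0,[0,0,0],0],[0,[0,0,0],0],[0,[0,0,0],0],[0,[0,0,0],0]]'
python3 - <<'E'
from h import *
a=grab("scene","s2")["img"][200:350,200:400];b=grab("side","d2")["img"][120:320,240:440]
c=np.zeros((600,800,3),np.uint8);c[:300,:400]=cv2.resize(a,(400,300));c[:400,400:]=cv2.resize(b,(400,400))
cv2.imwrite("pics/E.png",c[:400,:,::-1])
E
```

```text
time: 4.4
tool_pos: [0.4589, -0.1171, 0.186]
tool_rot: [0.009, 1.0, -0.012, 0.002]
contact_force: [-9.3, -14.9, 19.6]
gripper_width: 0.116
grasp_force: 58.7
time: 5.4
tool_pos: [0.4621, -0.0304, 0.1294]
tool_rot: [0.002, 1.0, -0.011, 0.004]
contact_force: [2.6, -3.6, 9.5]
gripper_width: 0.112
grasp_force: 70.0
time: 6.2
tool_pos: [0.4621, -0.0302, 0.1289]
tool_rot: [0.002, 1.0, -0.011, 0.004]
contact_force: [6.5, -1.8, 0.9]
gripper_width: 0.112
grasp_force: 69.2
```

View pics/E.png

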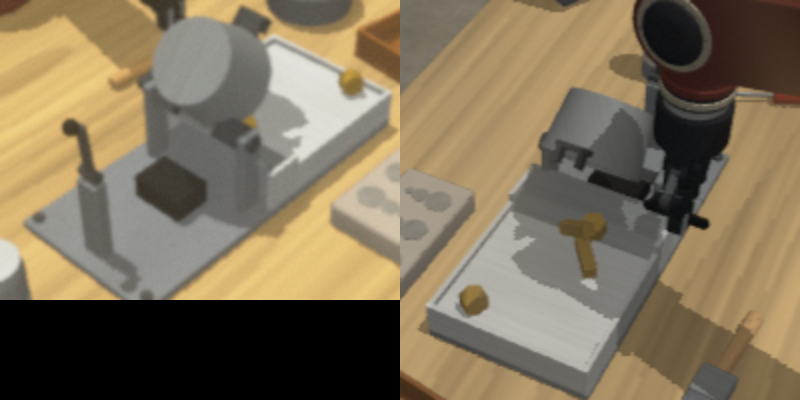

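The pot is tipped. Side crop: one hex lies alone at (473,298), and a second hex at (595,225) leans on two bars near the slide foot; all are out. Next I turn the pot back upright.

```bash

python3 -m pendant '[[0,[0,0.043,-0.079],0],[0,[0,0.094,-0.153],0],[0,[0,0.154,-0.22],0],[0,[0,0.222,-0.279],0],[0,[0,0.296,-0.33],0],[0,[0,0.376,-0.372],0],[0,[0,0.46,-0.403],0],[0,[0,0.548,-0.425],0],[0,[0,0.637,-0.435],0],[0,[0,0.682,-0.437],0]]'
python3 -m pendant '[[0,[0,0.09,0.005],0],[0,[0,0.178,0.022],0],[0,[0,0.264,0.048],0],[0,[0,0.347,0.085],0],[0,[0,0.423,0.131],0],[0,[0,0.494,0.186],0],[0,[0,0.558,0.249],0],[0,[0,0.614,0.32],0],[0,[0,0.662,0.397],0],[0,[0,0.703,0.485],0]]'
python3 -m pendant '[[0,[0,0.005,0.02],0],[0,[0,0.005,0.02],0],[0,[0,0.005,0.02],0],[1,[0,0,0],0],[1,[0,0,0],0],[1,[0,0,0],0],[1,[0,0,0],0],[1,[0,0,-0.5],0],[1,[0,0,-0.9],0],[1,[0,0,-0.9],0]]'
python3 - <<'E'
from h import *
s=manip.state();print(s["time"],s["tool_pos"])
a=grab("scene","s3")["img"][200:350,200:400];b=grab("side","d3")["img"][120:320,240:440]
c=np.zeros((400,800,3),np.uint8);c[:300,:400]=cv2.resize(a,(400,300));c[:400,400:]=cv2.resize(b,(400,400))
cv2.imwrite("pics/F.png",c[:,:,::-1])
E
```

```text
time: 7.3
tool_pos: [0.4593, -0.1101, 0.1835]
tool_rot: [-0.001, 1.0, -0.011, 0.003]
contact_force: [-2.0, 7.9, 15.2]
gripper_width: 0.112
grasp_force: 64.5
time: 8.3
tool_pos: [0.4562, -0.1945, 0.1208]
tool_rot: [-0.001, 1.0, -0.011, 0.001]
contact_force: [3.7, 7.5, 5.0]
gripper_width: 0.116
grasp_force: 60.4
time: 9.3
tool_pos: [0.4584, -0.1971, 0.2367]
tool_rot: [0.003, 1.0, -0.011, 0.005]
contact_force: [0.2, -0.3, 1.2]
gripper_width: 1.003
grasp_force: 0.0
9.3 [ 0.45838535 -0.19712216  0.23672523]
```

View pics/F.png

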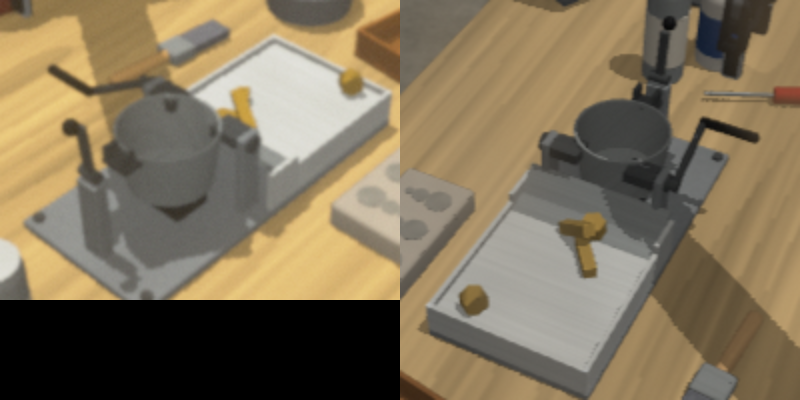

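The pot is upright and empty; four pieces lie in the tray. Next I grip the knob with the fingers closing along x.

```bash

python3 -m pendant '[[1,[0.2,0.15,-0.2],0.05],[1,[0.4,0.3,-0.2],0.1],[1,[0.6,0.45,-0.2],0.15],[1,[0.8,0.6,-0.2],0.2],[1,[0.9,0.7,-0.2],0.25],[1,[0.98,0.8,-0.2],0.3],[1,[0.98,0.8,-0.2],0.35],[1,[0.98,0.8,-0.2],0.4],[1,[0.98,0.8,-0.2],0.45],[1,[0.98,0.8,-0.2],0.5]]'
python3 -m pendant '[[0.6,[0,0,0],0.01],[0.6,[0,0,0],0.01],[0.6,[0,0,0],0.01],[0.6,[0,0,0],0.01]]'
python3 - <<'E'
from h import *
s=manip.state();print(s["time"],s["tool_pos"],s["joint_pos"].round(2),rot(s["tool_rot"]).round(3).tolist())
f=grab("wrist","w2")
print([plane(load("side0"),u,v,0).round(3) for u,v in((372,158),(400,152))])
print(todelta([.577,-.295,.194-.014]))
E
```

```text
time: 10.4
tool_pos: [0.5701, -0.2933, 0.2498]
tool_rot: [0.001, 0.722, -0.692, -0.002]
contact_force: [-0.5, 0.5, -0.4]
gripper_width: 1.0
grasp_force: 0.0
time: 10.8
tool_pos: [0.5708, -0.2935, 0.252]
tool_rot: [0.0, 0.714, -0.701, -0.001]
contact_force: [-0.8, 0.4, -0.4]
gripper_width: 0.599
grasp_force: 0.0
10.8 [ 0.5707534  -0.29349976  0.25204987] [-0.59  0.08  1.55 -0.    1.51  2.53] [[0.018, -1.0, -0.002], [-1.0, -0.018, 0.001], [-0.001, 0.001, -1.0]]
[array([ 0.621, -0.44 ,  0.   ]), array([ 0.555, -0.504, -0.   ])]
[ 0.01310945 -0.05104021  0.60410159]
```

View pics/w2.png

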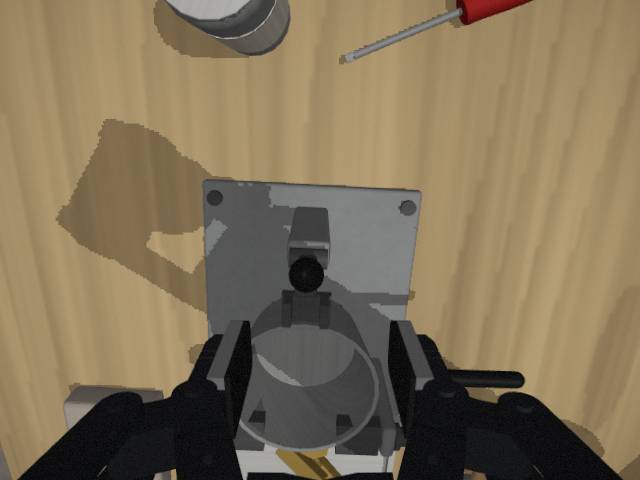

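The wrist view shows the knob at (306,274), the plate's -y corners at (203,182) and (421,192), and the pot mouth around (310,385).

```bash
python3 - <<'E'
from h import *
W=load("w2")
k=plane(W,306,274,.194);print("knob",k)
a,b=plane(W,203,182,.008),plane(W,421,192,.008);print(a,b,(a+b)/2,np.arctan2(*(a-b)[1::-1]))
print(todelta([k[0],-.2945,.181]))
E
```

```text
knob [ 0.57788423 -0.29475928  0.194     ]
[ 0.67659326 -0.30604364  0.008     ] [ 0.47784119 -0.30021842  0.008     ] [ 0.57721722 -0.30313103  0.008     ] -0.02930058471088407
[ 0.00907244 -0.05847567  0.59576381]
```

```bash

python3 -m pendant '[[0.6,[0.009,-0.058,0.2],0.015],[0.6,[0.009,-0.058,0.45],0.015],[0.6,[0.009,-0.058,0.63],0.015],[0.6,[0.009,-0.058,0.63],0.015],[0,[0.009,-0.058,0.63],0.015],[0,[0.009,-0.058,0.63],0.015],[0,[0.009,-0.058,0.63],0.015],[0,[0.009,-0.058,0.63],0.015],[0,[0.009,-0.058,0.63],0.015],[0,[0.009,-0.058,0.63],0.015]]'
python3 -m pendant '[[0,[-0.098,0,-0.016],0],[0,[-0.203,0,-0.016],0],[0,[-0.307,0,0.003],0],[0,[-0.407,0,0.038],0],[0,[-0.498,0,0.092],0],[0,[-0.579,0,0.159],0],[0,[-0.647,0,0.24],0],[0,[-0.7,0,0.332],0],[0,[-0.736,0,0.432],0],[0,[-0.75,0,0.5],0]]'
python3 -m pendant '[[0,[0,0,0.03],0],[0,[0,0,0.03],0],[0,[0,0,0.03],0],[0,[0,0,0.03],0]]'
```

```text
time: 11.85
tool_pos: [0.5778, -0.2955, 0.1802]
tool_rot: [-0.001, -0.697, 0.717, -0.001]
contact_force: [-4.9, 0.0, 3.4]
gripper_width: 0.172
grasp_force: 58.5
time: 12.85
tool_pos: [0.5801, -0.204, 0.1158]
tool_rot: [-0.0, -0.697, 0.717, 0.001]
contact_force: [-0.9, -0.6, 0.3]
gripper_width: 0.002
grasp_force: 0.0
time: 13.25
tool_pos: [0.5812, -0.2051, 0.1146]
tool_rot: [0.0, -0.697, 0.718, -0.001]
contact_force: [0.6, 0.1, -0.0]
gripper_width: 0.001
grasp_force: 0.0
```

The ball slipped out of the grip. I'll raise the tool and look.

```bash

python3 - <<'E'
from h import *
a=grab("scene","s4")["img"][200:350,200:400]
f=grab("side","d4")["img"][90:290,290:490];w=grab("wrist","w4")["img"]
c=np.zeros((600,800,3),np.uint8);c[:300,:400]=cv2.resize(a,(400,300));c[:300,400:700]=cv2.resize(f,(300,300));c[300:,:400]=cv2.resize(w,(400,300))
cv2.imwrite("pics/G.png",c[:,:,::-1])
E
```

```text
(no output)
```

View pics/G.png

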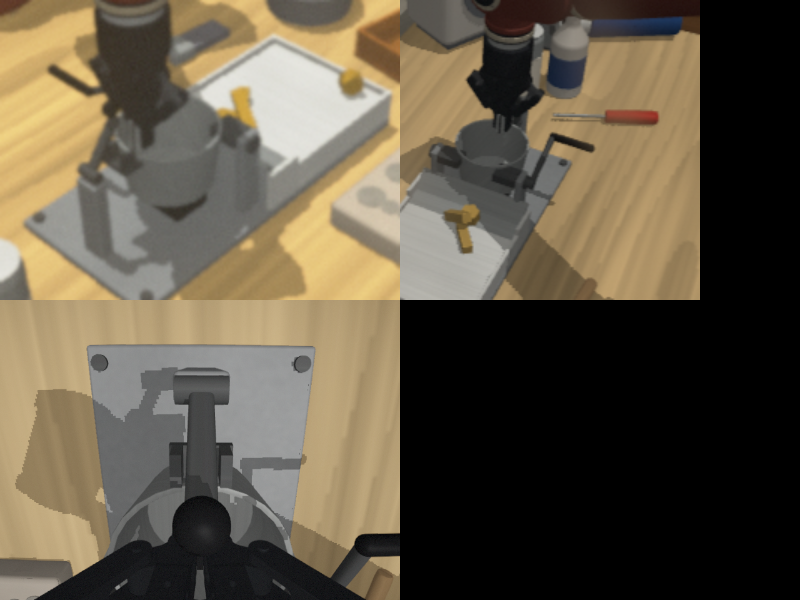

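The latch bar now leans forward, with its knob at wrist pixel (323,363) touching the fingers. I'll locate it on its arc.

```bash
python3 - <<'E'
from h import *
W=load("w4"); d=ray(W,323,363)
ax=np.array([.579,-.2765,.123])
for t in np.arange(.05,.3,.005):
    p=W["E"]+t*d; r=np.hypot(p[1]-ax[1],p[2]-ax[2])
    if abs(r-.0728)<.004: print(p.round(4),r.round(4),np.degrees(np.arctan2(p[2]-ax[2],p[1]-ax[1])))
E
python3 -m pendant '[[0,[-0.05,0,-0.3],0],[0,[-0.05,0,-0.7],0],[0,[-0.05,0,-0.9],0],[0,[-0.05,0,-0.9],0]]'
```

```text
[ 0.5797 -0.2447  0.1912] 0.0752 64.98447529385007
[ 0.5797 -0.2419  0.187 ] 0.0728 61.60633554183418
[ 0.5798 -0.2391  0.1829] 0.0706 58.006958623325296
[ 0.5803 -0.2083  0.1373] 0.0697 11.85000211143429
[ 0.5803 -0.2055  0.1332] 0.0717 8.149274351704534
[ 0.5804 -0.2027  0.129 ] 0.074 4.666684652842305
[ 0.5804 -0.1999  0.1249] 0.0766 1.4069421690995703
time: 13.8
tool_pos: [0.5836, -0.1999, 0.2288]
tool_rot: [0.002, -0.697, 0.717, -0.005]
contact_force: [-0.9, -0.2, 0.3]
gripper_width: -0.0
grasp_force: 0.0
```

```bash

python3 -m pendant '[[0,[0.2,0.025,0],0],[0,[0.35,0.025,0],0],[0,[0.35,0.025,0.157],0],[0,[0.35,0.025,0.157],0]]'
python3 -m pendant '[[0,[-0.083,0,0.183],0],[0,[-0.158,0,0.258],0],[0,[-0.217,0,0.35],0],[0,[-0.258,0,0.442],0],[0,[-0.283,0,0.525],0],[0,[-0.292,0,0.558],0],[0,[-0.292,0,0.585],0],[0,[-0.292,0,0.585],0],[0,[-0.292,0,0.585],0]]'
python3 - <<'E'
from h import *
grab("wrist","w5")
E
python3 -m pendant '[[0,[0,0,-0.5],0],[0,[0,0,-0.9],0],[0,[0,0,-0.9],0],[0,[0,0,-0.9],0]]'
python3 - <<'E'
from h import *
a=grab("scene","s5")["img"][200:350,200:400]
f=grab("side","d5")["img"][90:290,290:490];w=load("w5")["img"]
c=np.zeros((600,800,3),np.uint8);c[:300,:400]=cv2.resize(a,(400,300));c[:300,400:700]=cv2.resize(f,(300,300));c[300:,:400]=cv2.resize(w,(400,300))
c[300:,400:]=cv2.resize(grab("wrist","w6")["img"],(400,300))
cv2.imwrite("pics/H.png",c[:,:,::-1])
E
```

```text
time: 14.2
tool_pos: [0.5748, -0.2406, 0.1992]
tool_rot: [-0.001, -0.696, 0.718, 0.003]
contact_force: [-1.1, 1.1, -0.8]
gripper_width: 0.003
grasp_force: 0.0
time: 15.1
tool_pos: [0.5784, -0.2072, 0.1411]
tool_rot: [-0.001, -0.697, 0.717, -0.001]
contact_force: [-16.8, 4.3, 33.4]
gripper_width: 0.001
grasp_force: 17.3
time: 15.55
tool_pos: [0.5788, -0.2064, 0.2436]
tool_rot: [0.001, -0.697, 0.718, -0.002]
contact_force: [0.2, 0.3, -1.3]
gripper_width: 0.0
grasp_force: 0.0
```

View pics/H.png

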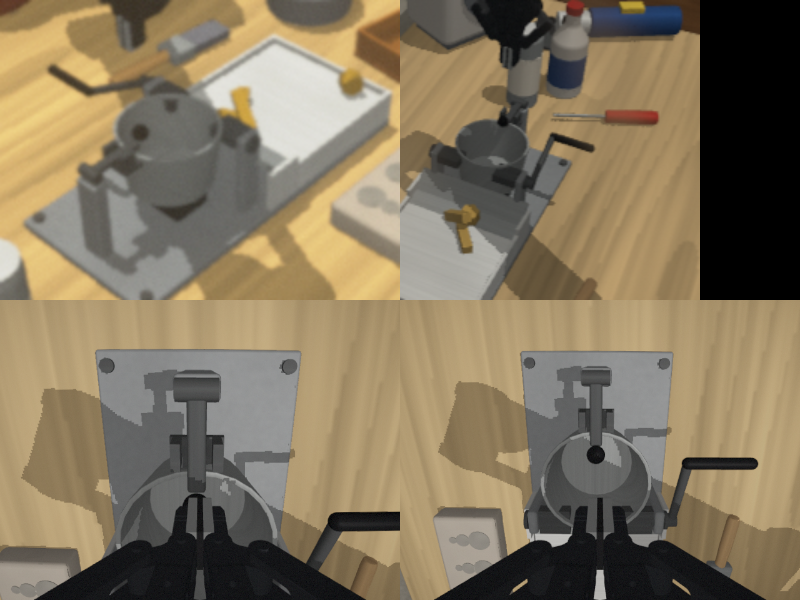

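The latch lies across the pot in its catch, with the knob at scene (270,265), side (359,170) and wrist (313,248). I'll triangulate it, and move over the tray for a wrist look.

```bash
python3 - <<'E'
from h import *
S,D,W=load("s5"),load("d5"),load("w6")
o=[(S,270,265.5),(D,358.7,170),(W,313,248)]
p=tri(o);print(p,[(proj(f,p)[0]-(u,v)).round(1) for f,u,v in o],tri(o[:2]))
s=manip.state();print(s["joint_pos"].round(2),todelta([.585,.10,.33]))
E
```

```text
[ 0.58009286 -0.20594213  0.13506788] [array([-0. , -0.3]), array([-0.5,  0.1]), array([ 1.4, -1.5])] [ 0.57970524 -0.20654408  0.13469045]
[-0.46  0.02  1.63 -0.    1.49  2.71] [-2.54550594  0.00849574 -0.7629212 ]
```

Knob z is 0.135, so the latch is shut. I move over the tray.

```bash

python3 -m pendant '[[1,[-0.2,0,-0.3],-0.05],[1,[-0.5,0,-0.5],-0.1],[1,[-0.8,0.1,-0.5],-0.15],[1,[-1,0.2,-0.5],-0.2],[1,[-1,0.4,-0.5],-0.25],[1,[-1,0.4,-0.5],-0.3],[1,[-1,0.4,-0.5],-0.35],[1,[-1,0.4,-0.5],-0.4],[1,[-1,0.4,-0.5],-0.45],[1,[-1,0.4,-0.5],-0.5]]' >/dev/null
python3 -m pendant '[[1,[0,-0.4,0],0],[1,[0,-0.8,0],0],[1,[0,-1,0],0],[1,[0,-1,0],0],[1,[0,-1,0],0]]'
python3 - <<'E'
from h import *
s=manip.state();print(s["joint_pos"].round(2))
grab("wrist","w7")
E
```

```text
time: 17.2
tool_pos: [0.5446, 0.0353, 0.2987]
tool_rot: [0.0, 0.999, -0.05, -0.002]
contact_force: [0.5, -0.2, -0.4]
gripper_width: 0.999
grasp_force: 0.0
[-0.07 -0.17  1.71 -0.    1.6   1.6 ]
```

View pics/w7.png

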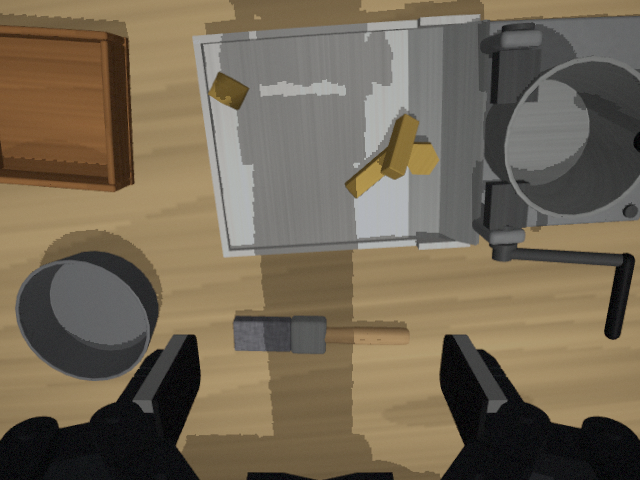

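The wrist view shows a bar on top from (410,118) to (394,175), a second bar from (350,190) to (390,155) partly under it, a hex at (424,158) and another hex at (228,90). The crate's near corner is at (130,185). I'll pick the top bar first, by its free end.

```bash
cat >> h.py <<'E'
def plan(xy, ang, z, s=None):
    "units to put TCP over xy at z with closing axis (tool y) along world angle ang (mod pi)"
    s=s or manip.state(); M=rot(s["tool_rot"]); a=np.arctan2(M[1,1],M[0,1])
    r=(a-ang+np.pi/2)%np.pi-np.pi/2   # tool z down: +roll = -world turn
    t=todelta([xy[0],xy[1],z],s)
    print("t=%.2f"%s["time"],"shift",t.round(3),"roll %.3f"%(r/np.pi),"or %.3f"%((r-np.sign(r)*np.pi)/np.pi),"j6 %.2f"%s["joint_pos"][5])
E
python3 - <<'E'
from h import *
W=load("w7")
a,b=plane(W,410,118,.07),plane(W,394,175,.07);print(a,b,np.linalg.norm(a-b))
c,d=plane(W,350,190,.06),plane(W,390,155,.06);print(c,d)
print("hex2",plane(W,424,158,.064),"hex1",plane(W,228,90,.07),"crate corner",plane(W,130,185,.045),"tub rim",[plane(W,u,v,.05).round(3) for u,v in((17,312),(100,380))])
u=(b-a)/np.linalg.norm(b-a); g=a+u*.014; ang=np.arctan2(u[1],u[0])+np.pi/2
print(g,ang);plan(g[:2],ang,.10);plan(g[:2],ang,.05)
E
```

```text
[ 0.60716322 -0.0465077   0.07      ] [ 0.56080653 -0.0310127   0.07      ] 0.048877783126798156
[0.54929087 0.0074455  0.06      ] [ 0.57686884 -0.02987928  0.06      ]
hex2 [ 0.57201772 -0.05871953  0.064     ] hex1 [0.64410419 0.10059842 0.07      ] crate corner [0.57195727 0.21139295 0.045     ] tub rim [array([0.455, 0.363, 0.05 ]), array([0.364, 0.297, 0.05 ])]
[ 0.59388533 -0.04206949  0.07      ] 4.389808293693708
t=17.25 shift [0.477 0.594 1.658] roll 0.071 or -0.929 j6 1.60
t=17.25 shift [0.478 0.594 2.075] roll 0.071 or -0.929 j6 1.60
```

```bash

python3 -m pendant '[[0.5,[0.3,0.4,0.3],0.04],[0.5,[0.478,0.594,0.6],0.071],[0.5,[0.478,0.594,0.9],0.071],[0.5,[0.478,0.594,1],0.071],[0.5,[0.478,0.594,1],0.071],[0.5,[0.478,0.594,1],0.071]]'
python3 - <<'E'
from h import *
plan([.594,-.042],4.39,.052)
w=grab("wrist","w8")
E
```

```text
time: 17.85
tool_pos: [0.5957, -0.0416, 0.1828]
tool_rot: [-0.0, 0.987, -0.161, 0.001]
contact_force: [-0.4, 0.6, 1.3]
gripper_width: 0.496
grasp_force: 0.0
t=17.85 shift [-0.014  0.008  1.09 ] roll -0.000 or 1.000 j6 1.70
```

```bash
python3 - <<'E'
from h import *
W=load("w8");h=cv2.cvtColor(W["img"],cv2.COLOR_RGB2HSV)
m=cv2.inRange(h,(19,150,60),(27,255,255))
n,l,st,ce=cv2.connectedComponentsWithStats(m)
for i in range(1,n):
    if st[i,4]>150: print(st[i],ce[i].round())
E
```

```text
[ 269  217  108  109 2172] [318. 270.]
[ 66 218  50  43 635] [ 95. 232.]
```

```bash

python3 -m pendant '[[0.5,[-0.014,0,0.4],0],[0.5,[-0.014,0,0.75],0],[0.5,[-0.014,0,0.95],0],[0.5,[-0.014,0,1],0],[0.5,[-0.014,0,1],0]]' | grep -E "pos|force"
python3 -m pendant '[[0.5,[0,0,0.09],0],[0.5,[0,0,0.09],0],[0,[0,0,0.09],0],[0,[0,0,0.09],0],[0,[0,0,0.09],0],[0,[0,0,0.09],0],[0,[0,0,0.09],0],[0,[0,0,0.09],0]]'
python3 -m pendant '[[0,[0,0,-0.2],0],[0,[0,0,-0.5],0],[0,[0,0,-0.8],0],[0,[0,0,-1],0],[0,[0,0,-1],0],[0,[0,0,-1],0]]'
python3 - <<'E'
from h import *
plan([.437,.291],manip.state()["time"]*0,.15)
E
```

```text
tool_pos: [0.5971, -0.041, 0.066]
contact_force: [-0.9, 0.7, 3.6]
grasp_force: 1.6
time: 19.2
tool_pos: [0.5947, -0.0407, 0.0518]
tool_rot: [-0.0, 0.987, -0.161, 0.001]
contact_force: [-0.7, 1.1, 7.5]
gripper_width: 0.174
grasp_force: 59.8
time: 19.8
tool_pos: [0.5933, -0.0408, 0.1697]
tool_rot: [-0.0, 0.987, -0.161, -0.0]
contact_force: [-0.6, 0.4, -1.4]
gripper_width: 0.17
grasp_force: 59.0
t=19.80 shift [-2.112 -2.208  0.165] roll 0.397 or -0.603 j6 1.70
```

```bash

python3 -m pendant '[[0,[-0.3,-0.3,0],0],[0,[-0.68,-0.736,0],0],[0,[-0.68,-0.736,0],0],[0,[-0.68,-0.736,0],0]]' | grep -E "width"
python3 -m pendant '[[0,[-0.3,-0.3,0],0],[0,[-0.68,-0.736,0],0],[0,[-0.68,-0.736,0],0],[0,[-0.68,-0.736,0],0]]' | grep -E "width"
python3 -m pendant '[[0,[-0.3,-0.3,0],0],[0,[-0.68,-0.736,0],0],[0,[-0.68,-0.736,0],0],[0,[-0.68,-0.736,0],0],[0,[-0.68,-0.736,0],0]]'
python3 -m pendant '[[0,[0,0,0.3],0],[0,[0,0,0.6],0],[0,[0,0,0.95],0],[0,[0,0,0.95],0],[0,[0,0,0.95],0]]'
python3 -m pendant '[[0.5,[0,0,0],0],[0.5,[0,0,0],0],[0.5,[0,0,0],0],[0.5,[0,0,0],0],[0.5,[0,0,-0.5],0],[0.5,[0,0,-1],0],[0.5,[0,0,-1],0],[0.5,[0,0,-1],0]]'
python3 - <<'E'
from h import *
plan([.52,.0],np.pi/2-.1,.25)
E
```

```text
gripper_width: 0.168
gripper_width: 0.17
time: 21.1
tool_pos: [0.4461, 0.2869, 0.1691]
tool_rot: [0.001, 0.987, -0.161, -0.0]
contact_force: [-0.7, 0.8, -0.6]
gripper_width: 0.172
grasp_force: 59.1
time: 21.6
tool_pos: [0.4459, 0.2866, 0.0558]
tool_rot: [0.001, 0.987, -0.162, -0.001]
contact_force: [0.2, 0.9, -0.4]
gripper_width: 0.168
grasp_force: 59.0
time: 22.4
tool_pos: [0.4483, 0.2895, 0.182]
tool_rot: [-0.003, 0.987, -0.161, 0.004]
contact_force: [-0.2, 0.6, 0.2]
gripper_width: 0.494
grasp_force: 0.0
t=22.40 shift [ 1.336  2.094 -0.571] roll -0.071 or 0.929 j6 2.33
```

```bash

python3 -m pendant '[[0.7,[0.3,0.4,-0.1],0],[0.7,[0.45,0.7,-0.19],0],[0.7,[0.45,0.7,-0.19],0],[0.7,[0.45,0.7,-0.19],0]]' >/dev/null
python3 -m pendant '[[0.7,[0.3,0.4,-0.1],0],[0.7,[0.45,0.7,-0.19],0],[0.7,[0.45,0.7,-0.19],0],[0.7,[0.45,0.7,-0.19],0]]' >/dev/null
python3 -m pendant '[[0.7,[0.3,0.4,-0.1],0],[0.7,[0.45,0.7,-0.19],0],[0.7,[0.45,0.7,-0.19],0],[0.7,[0.45,0.7,-0.19],0],[0.7,[0.45,0.7,-0.19],0]]' | grep -E "pos"
python3 - <<'E'
from h import *
W=grab("wrist","w9");d=grab("side","d9")["img"];sc=grab("scene","s9")["img"]
h=cv2.cvtColor(W["img"],cv2.COLOR_RGB2HSV);m=cv2.inRange(h,(19,130,50),(28,255,255))
n,l,st,ce=cv2.connectedComponentsWithStats(m)
for i in range(1,n):
    if st[i,4]>150: print(st[i],ce[i].round())
c=np.zeros((600,800,3),np.uint8);c[:,:600]=cv2.resize(W["img"][0:300,60:440],(600,474))[:474].repeat(1,0) if 0 else 0
c[:480,:640]=W["img"]
c[:150,640:]=cv2.resize(d[340:440,280:380],(160,150)); c[150:300,640:]=cv2.resize(sc[170:220,325:385],(160,150))
c[300:500,640:]=cv2.resize(d[220:280,270:310],(160,200))
cv2.imwrite("pics/I.png",c[:,:,::-1])
E
```

```text
tool_pos: [0.5186, -0.0003, 0.2433]
[ 109   81   46   37 1268] [131.  99.]
[ 350  119   40   35 1072] [370. 137.]
[ 291  120   57   68 1482] [319. 154.]
[  63  340   28   51 1054] [ 77. 365.]
```

View pics/I.png

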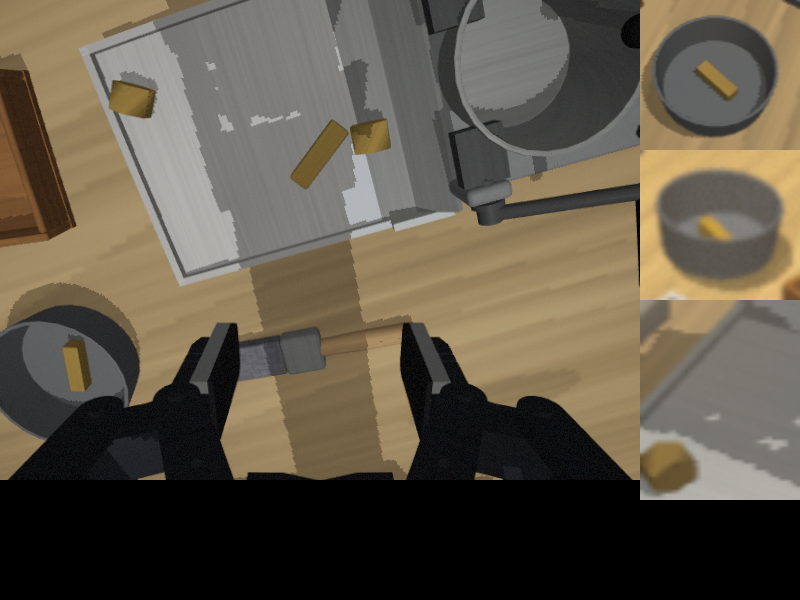

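The picture shows bar 1 resting in the tub at (77,365), bar 2 flat in the tray at (319,154), and two hexes lying on a side face at (370,137) and (131,99). Next is bar 2.

```bash
python3 - <<'E'
from h import *
W=load("w9");h=cv2.cvtColor(W["img"],cv2.COLOR_RGB2HSV);m=cv2.inRange(h,(19,130,50),(28,255,255))
n,l,st,ce=cv2.connectedComponentsWithStats(m)
i=l[154,319];c=cv2.findContours((l==i).astype(np.uint8),cv2.RETR_EXTERNAL,cv2.CHAIN_APPROX_NONE)[0][0]
bx=cv2.boxPoints(cv2.minAreaRect(c));P=np.array([plane(W,*p,.058) for p in bx])
e=[P[1]-P[0],P[2]-P[1]];L=[np.linalg.norm(x) for x in e];u=e[int(L[1]>L[0])];u=u/np.linalg.norm(u)
if u[0]>0:u=-u
g=P.mean(0)+u*.005;ang=np.arctan2(u[1],u[0])+np.pi/2
print(L,P.mean(0),g,u);plan(g[:2],ang,.05)
for u_,v in((131,99),(370,137)):print(plane(W,u_,v,.062))
E
```

```text
[np.float64(0.05297154379083417), np.float64(0.015568824952963165)] [ 0.56227059 -0.01347568  0.058     ] [ 0.55947348 -0.00933126  0.058     ] [-0.55942153  0.82888332 -0.        ]
t=23.85 shift [ 0.348 -0.038  1.614] roll 0.209 or -0.791 j6 1.75
[0.64380182 0.10185997 0.062     ]
[ 0.56291868 -0.0537265   0.062     ]
```

```bash

python3 -m pendant '[[0.45,[0.2,0,0.2],0.05],[0.45,[0.348,-0.038,0.5],0.1],[0.45,[0.348,-0.038,0.8],0.15],[0.45,[0.348,-0.038,0.85],0.209],[0.45,[0.348,-0.038,0.85],0.209],[0.45,[0.348,-0.038,0.85],0.209],[0.45,[0.348,-0.038,0.85],0.209]]' | grep pos
python3 -m pendant '[[0.45,[0,0,0.35],0],[0.45,[0,0,0.6],0],[0.45,[0,0,0.76],0],[0.45,[0,0,0.76],0],[0,[0,0,0.76],0],[0,[0,0,0.76],0],[0,[0,0,0.76],0],[0,[0,0,0.76],0],[0,[0,0,0.76],0]]'
python3 -m pendant '[[0,[0,0,-0.2],0],[0,[0,0,-0.5],0],[0,[0,0,-0.8],0],[0,[0,0,-1],-0.05],[0,[0,0,-1],-0.1],[0,[0,0,-1],-0.15],[0,[0,0,-1],-0.2],[0,[0,0,-1],-0.2],[0,[0,0,-1],-0.2]]'
python3 - <<'E'
from h import *
plan([.437,.291],0,.17)
E
```

```text
tool_pos: [0.5603, -0.0105, 0.1428]
time: 25.45
tool_pos: [0.5618, -0.0114, 0.0535]
tool_rot: [-0.001, 0.882, -0.47, 0.002]
contact_force: [-1.1, 0.5, 6.2]
gripper_width: 0.159
grasp_force: 60.7
time: 26.35
tool_pos: [0.5601, -0.0113, 0.1713]
tool_rot: [0.0, 0.984, -0.176, -0.0]
contact_force: [0.4, -0.3, -0.4]
gripper_width: 0.158
grasp_force: 59.9
t=26.35 shift [-1.835 -2.008  0.011] roll 0.387 or -0.613 j6 1.77
```

```bash

python3 -m pendant '[[0,[-0.3,-0.3,0],0],[0,[-0.61,-0.72,0],0],[0,[-0.61,-0.72,0],0],[0,[-0.61,-0.72,0],0]]' | grep -E "width"
python3 -m pendant '[[0,[-0.3,-0.3,0],0],[0,[-0.61,-0.72,0],0],[0,[-0.61,-0.72,0],0],[0,[-0.61,-0.72,0],0]]' | grep -E "width"
python3 -m pendant '[[0,[-0.3,-0.3,0],0],[0,[-0.61,-0.72,0],0],[0,[-0.61,-0.72,0],0],[0,[-0.61,-0.72,0],0],[0,[-0.61,-0.72,0],0]]'
python3 -m pendant '[[0,[0,0,0.3],0],[0,[0,0,0.6],0],[0,[0,0,0.95],0],[0,[0,0,1],0],[0,[0,0,1],0]]'
python3 -m pendant '[[0.35,[0,0,0],0],[0.35,[0,0,0],0],[0.35,[0,0,0],0],[0.35,[0,0,0],0],[0.35,[0,0,-0.5],0],[0.35,[0,0,-1],0],[0.35,[0,0,-1],0],[0.35,[0,0,-1],0]]'
python3 - <<'E'
from h import *
plan([.52,.03],np.pi/2-.1,.21)
E
```

```text
gripper_width: 0.164
gripper_width: 0.16
time: 27.65
tool_pos: [0.4443, 0.3062, 0.1712]
tool_rot: [0.001, 0.984, -0.176, 0.0]
contact_force: [0.1, -0.1, -0.7]
gripper_width: 0.166
grasp_force: 59.9
time: 28.15
tool_pos: [0.4431, 0.3058, 0.0502]
tool_rot: [0.001, 0.984, -0.176, -0.001]
contact_force: [-0.2, 0.6, 0.9]
gripper_width: 0.161
grasp_force: 59.9
time: 28.95
tool_pos: [0.446, 0.3092, 0.1773]
tool_rot: [-0.003, 0.985, -0.175, 0.004]
contact_force: [0.4, 0.1, 0.8]
gripper_width: 0.347
grasp_force: 0.0
t=28.95 shift [ 1.381  1.971 -0.277] roll -0.080 or 0.920 j6 2.39
```

```bash

python3 -m pendant '[[0.7,[0.3,0.4,-0.1],0],[0.7,[0.46,0.66,-0.1],0],[0.7,[0.46,0.66,-0.1],0],[0.7,[0.46,0.66,-0.1],0]]' >/dev/null
python3 -m pendant '[[0.7,[0.3,0.4,-0.1],0],[0.7,[0.46,0.66,-0.1],0],[0.7,[0.46,0.66,-0.1],0],[0.7,[0.46,0.66,-0.1],0]]' >/dev/null
python3 -m pendant '[[0.7,[0.3,0.4,-0.1],0],[0.7,[0.46,0.66,-0.1],0],[0.7,[0.46,0.66,-0.1],0],[0.7,[0.46,0.66,-0.1],0],[0.7,[0.46,0.66,-0.1],0]]' | grep -E "pos"
python3 - <<'E'
from h import *
W=grab("wrist","w10");d=grab("side","d10")["img"];sc=grab("scene","s10")["img"]
h=cv2.cvtColor(W["img"],cv2.COLOR_RGB2HSV);m=cv2.inRange(h,(19,130,50),(28,255,255))
n,l,st,ce=cv2.connectedComponentsWithStats(m)
canvas=np.zeros((600,800,3),np.uint8);k=0
for i in range(1,n):
    if st[i,4]>300:
        cc=cv2.findContours((l==i).astype(np.uint8),cv2.RETR_EXTERNAL,cv2.CHAIN_APPROX_NONE)[0][0]
        print(i,st[i],ce[i].round(1),cv2.minAreaRect(cc),plane(W,*ce[i],.06).round(4))
        if ce[i][1]<300 and k<2:
            x,y=ce[i].astype(int);x=np.clip(x,50,590);y=np.clip(y,37,440);p=W["img"][y-37:y+38,x-50:x+50]
            canvas[:300,400*k:400*k+400]=cv2.resize(p,(400,300),interpolation=cv2.INTER_CUBIC);print("crop",x-50,y-37);k+=1
canvas[300:,:400]=cv2.resize(d[340:440,270:390],(400,300));canvas[300:,400:]=cv2.resize(W["img"],(400,300))
cv2.imwrite("pics/J.png",canvas[:,:,::-1])
E
```

```text
tool_pos: [0.5165, 0.0295, 0.2066]
1 [ 119   65   52   41 1594] [144.3  85.5] ((144.5384521484375, 85.30769348144531), (49.81350326538086, 34.12420654296875), 11.309932708740234) [0.6439 0.1026 0.06  ]
crop 94 48
3 [ 329  117   44   40 1276] [350.8 136.9] ((351.08197021484375, 137.0983428955078), (33.32522201538086, 39.73832321166992), 76.75948333740234) [ 0.5678 -0.0106  0.06  ]
crop 300 99
4 [  52  347   51   57 2098] [ 76.3 375.8] ((76.98075866699219, 373.9038391113281), (59.03095626831055, 42.753318786621094), 78.69007110595703) [0.4666 0.2592 0.06  ]
```

View pics/J.png

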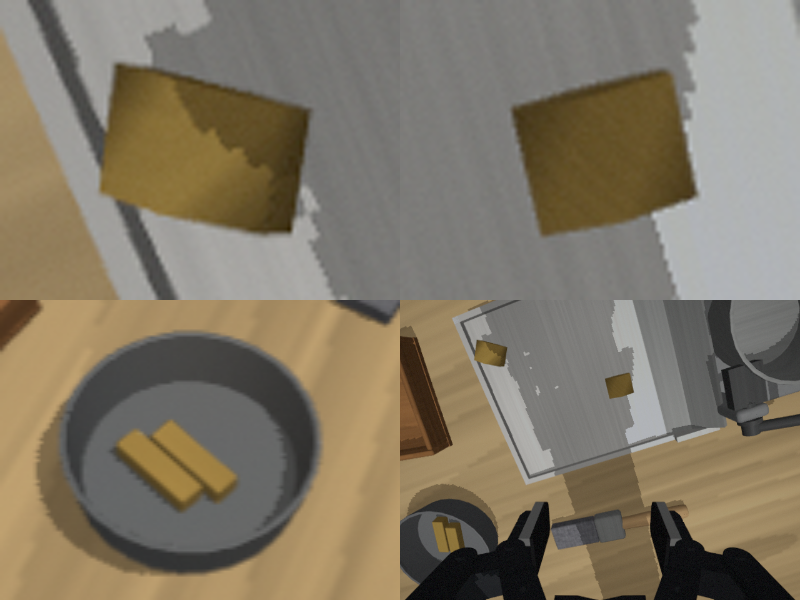

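The view shows both bars in the tub. Hex 2 has been knocked to wrist pixel (351,137), and hex 1 is at (144,85). Both stand on a flat with the axis along their short side, so I grip across that side.

```bash
cat > hx.py <<'E'
from h import *
def hexplan(W,uv,z=.05):
    h=cv2.cvtColor(W["img"],cv2.COLOR_RGB2HSV);m=cv2.inRange(h,(19,130,50),(28,255,255))
    n,l,st,ce=cv2.connectedComponentsWithStats(m)
    i=min((i for i in range(1,n) if st[i,4]>300),key=lambda i:np.hypot(*(ce[i]-uv)))
    c=cv2.findContours((l==i).astype(np.uint8),cv2.RETR_EXTERNAL,cv2.CHAIN_APPROX_NONE)[0][0]
    P=np.array([plane(W,*p,.06) for p in cv2.boxPoints(cv2.minAreaRect(c))])
    e=[P[1]-P[0],P[2]-P[1]];L=[np.linalg.norm(x) for x in e];u=e[int(np.argmin(L))]
    g=P.mean(0);print(ce[i].round(),"L",np.round(L,4),"c",g.round(4))
    plan(g[:2],np.arctan2(u[1],u[0]),z)
E
python3 - <<'E'
from hx import *
W=load("w10")
hexplan(W,(351,137));hexplan(W,(144,85))
E
```

```text
[351. 137.] L [0.0256 0.0215] c [ 0.5675 -0.0106  0.06  ]
t=30.40 shift [0.513 0.167 1.308] roll 0.414 or -0.586 j6 1.83
[144.  85.] L [0.0213 0.0313] c [0.6438 0.1025 0.06  ]
t=30.40 shift [ 0.789 -0.936  1.308] roll -0.392 or 0.608 j6 1.83
```

```bash

python3 -m pendant '[[0.5,[0.3,0.1,0.2],-0.045],[0.5,[0.513,0.167,0.4],-0.09],[0.5,[0.513,0.167,0.5],-0.135],[0.5,[0.513,0.167,0.5],-0.18],[0.5,[0.513,0.167,0.5],-0.225],[0.5,[0.513,0.167,0.5],-0.27],[0.5,[0.513,0.167,0.5],-0.315],[0.5,[0.513,0.167,0.5],-0.36],[0.5,[0.513,0.167,0.5],-0.405],[0.5,[0.513,0.167,0.5],-0.45]]' >/dev/null
python3 -m pendant '[[0.5,[0,0,0],-0.045],[0.5,[0,0,0],-0.09],[0.5,[0,0,0],-0.136],[0.5,[0,0,0],-0.136],[0.5,[0,0,0],-0.136]]'
python3 - <<'E'
from hx import *
W=grab("wrist","w11");hexplan(W,proj(W,[.5675,-.0106,.06])[0])
E
```

```text
time: 31.9
tool_pos: [0.5678, -0.0117, 0.1474]
tool_rot: [-0.0, 0.736, 0.677, -0.0]
contact_force: [-0.2, 0.7, 0.1]
gripper_width: 0.506
grasp_force: 0.0
[320. 255.] L [0.0196 0.0303] c [ 0.568  -0.0105  0.06  ]
t=31.95 shift [0.011 0.    0.811] roll 0.000 or -1.000 j6 -0.07
```

Aligned, with a 20 x 30 mm outline as expected. Next I descend, grip and lift.

```bash

python3 -m pendant '[[0.5,[0.01,0,0.4],0],[0.5,[0.01,0,0.7],0],[0.5,[0.01,0,0.81],0],[0.5,[0.01,0,0.81],0],[0,[0.01,0,0.81],0],[0,[0.01,0,0.81],0],[0,[0.01,0,0.81],0],[0,[0.01,0,0.81],0],[0,[0.01,0,0.81],0]]'
python3 -m pendant '[[0,[0,0,-0.2],0],[0,[0,0,-0.5],0],[0,[0,0,-0.8],0],[0,[0,0,-1],0],[0,[0,0,-1],0],[0,[0,0,-1],0]]'
python3 - <<'E'
from h import *
plan([.665,.255],0,.17)
E
```

```text
time: 32.85
tool_pos: [0.57, -0.0115, 0.0528]
tool_rot: [0.002, 0.735, 0.678, 0.001]
contact_force: [0.6, 0.3, 6.5]
gripper_width: 0.221
grasp_force: 61.0
time: 33.45
tool_pos: [0.568, -0.0112, 0.1703]
tool_rot: [0.0, 0.735, 0.678, 0.0]
contact_force: [-1.4, -0.1, -0.5]
gripper_width: 0.218
grasp_force: 60.4
t=33.45 shift [2.276 0.626 0.003] roll -0.026 or 0.974 j6 -0.07
```

```bash

python3 -m pendant '[[0,[0.35,0.1,0],0],[0,[0.76,0.21,0],0],[0,[0.76,0.21,0],0],[0,[0.76,0.21,0],0]]' | grep -E "width"
python3 -m pendant '[[0,[0.35,0.1,0],0],[0,[0.76,0.21,0],0],[0,[0.76,0.21,0],0],[0,[0.76,0.21,0],0]]' | grep -E "width"
python3 -m pendant '[[0,[0.35,0.1,0],0],[0,[0.76,0.21,0],0],[0,[0.76,0.21,0],0],[0,[0.76,0.21,0],0],[0,[0.76,0.21,0],0]]'
python3 -m pendant '[[0,[0,0,0.3],0],[0,[0,0,0.6],0],[0,[0,0,0.95],0],[0,[0,0,1],0],[0,[0,0,1],0]]'
python3 -m pendant '[[0.4,[0,0,0],0],[0.4,[0,0,0],0],[0.4,[0,0,0],0],[0.4,[0,0,0],0],[0.4,[0,0,-0.5],0],[0.4,[0,0,-0.9],0],[0.4,[0,0,-0.9],0],[0.4,[0,0,-0.9],0]]'
python3 - <<'E'
from hx import *
W=grab("wrist","w12");print(proj(W,[[.644,.1025,.06],[.665,.255,.02]]).round())
plan([.644,.1025],0,.15)
s=grab("side","d12");h=cv2.cvtColor(s["img"],cv2.COLOR_RGB2HSV);m=cv2.inRange(h,(19,130,50),(28,255,255))
n,l,st,ce=cv2.connectedComponentsWithStats(m)
for i in range(1,n):
    if st[i,4]>80: print(st[i],ce[i].round(),plane(s,*ce[i],.02).round(3),plane(s,*ce[i],.06).round(3))
E
```

```text
gripper_width: 0.218
gripper_width: 0.218
time: 34.75
tool_pos: [0.6652, 0.2532, 0.1697]
tool_rot: [-0.0, 0.736, 0.677, -0.001]
contact_force: [-0.0, 0.3, 0.1]
gripper_width: 0.221
grasp_force: 60.3
time: 35.25
tool_pos: [0.6642, 0.2536, 0.0486]
tool_rot: [-0.001, 0.736, 0.677, -0.002]
contact_force: [-0.1, -0.8, 0.0]
gripper_width: 0.217
grasp_force: 60.3
time: 36.05
tool_pos: [0.6677, 0.2561, 0.163]
tool_rot: [0.002, 0.735, 0.678, 0.003]
contact_force: [0.4, 0.1, -0.1]
gripper_width: 0.399
grasp_force: 0.0
[[303. 449.]
 [314. 232.]]
t=36.10 shift [-1.287 -0.08   0.079] roll -0.026 or 0.974 j6 0.34
[270 264  11  13  87] [275. 269.] [0.666 0.074 0.02 ] [0.647 0.103 0.06 ]
[223 323  15  16 176] [230. 330.] [0.67  0.256 0.02 ] [0.651 0.276 0.06 ]
[305 380  36  30 550] [323. 395.] [0.44  0.303 0.02 ] [0.432 0.321 0.06 ]
```

```bash

python3 -m pendant '[[0.5,[-0.35,0,0],0],[0.5,[-0.64,-0.04,0.04],0],[0.5,[-0.64,-0.04,0.04],0],[0.5,[-0.64,-0.04,0.04],0]]' >/dev/null
python3 -m pendant '[[0.5,[-0.35,0,0],0],[0.5,[-0.64,-0.04,0.04],0],[0.5,[-0.64,-0.04,0.04],0],[0.5,[-0.64,-0.04,0.04],0],[0.5,[-0.64,-0.04,0.04],0]]' | grep pos
python3 - <<'E'
from hx import *
W=grab("wrist","w13");hexplan(W,proj(W,[.644,.1025,.06])[0])
E
```

```text
tool_pos: [0.6436, 0.1044, 0.1482]
[321. 260.] L [0.0297 0.0237] c [0.6445 0.1018 0.06  ]
t=37.10 shift [-0.022  0.008  0.82 ] roll 0.163 or -0.837 j6 0.13
```

```bash

python3 -m pendant '[[0.5,[-0.02,0,0],0.04],[0.5,[-0.02,0,0],0.08],[0.5,[-0.02,0,0],0.12],[0.5,[-0.02,0,0],0.17],[0.5,[-0.02,0,0],0.17],[0.5,[-0.02,0,0],0.17]]' | grep pos
python3 - <<'E'
from hx import *
W=grab("wrist","w14");hexplan(W,proj(W,[.644,.1025,.06])[0])
E
```

```text
tool_pos: [0.6435, 0.1015, 0.1486]
[320. 255.] L [0.0197 0.0299] c [0.6437 0.102  0.06  ]
t=37.75 shift [ 0.006 -0.001  0.822] roll -0.000 or 1.000 j6 0.65
```

```bash

python3 -m pendant '[[0.45,[0,0,0.4],0],[0.45,[0,0,0.7],0],[0.45,[0,0,0.81],0],[0.45,[0,0,0.81],0],[0,[0,0,0.81],0],[0,[0,0,0.81],0],[0,[0,0,0.81],0],[0,[0,0,0.81],0],[0,[0,0,0.81],0]]'
python3 -m pendant '[[0,[0,0,-0.2],0],[0,[0,0,-0.5],0],[0,[0,0,-0.8],0],[0,[0,0,-1],0],[0,[0,0,-1],0],[0,[0,0,-1],0]]'
python3 - <<'E'
from h import *
plan([.628,.298],0,.17)
E
```

```text
time: 38.65
tool_pos: [0.645, 0.1008, 0.0539]
tool_rot: [0.001, 0.888, 0.46, 0.002]
contact_force: [0.4, 0.3, 5.9]
gripper_width: 0.221
grasp_force: 62.7
time: 39.25
tool_pos: [0.6432, 0.1007, 0.1713]
tool_rot: [0.0, 0.888, 0.46, 0.0]
contact_force: [-0.8, -0.7, -1.0]
gripper_width: 0.22
grasp_force: 62.1
t=39.25 shift [ 1.27  -1.053  0.011] roll -0.196 or 0.804 j6 0.66
```

```bash

python3 -m pendant '[[0,[0.3,-0.25,0],0],[0,[0.635,-0.525,0],0],[0,[0.635,-0.525,0],0],[0,[0.635,-0.525,0],0]]' | grep -E "width"
python3 -m pendant '[[0,[0.3,-0.25,0],0],[0,[0.635,-0.525,0],0],[0,[0.635,-0.525,0],0],[0,[0.635,-0.525,0],0],[0,[0.635,-0.525,0],0]]'
python3 -m pendant '[[0,[0,0,0.3],0],[0,[0,0,0.6],0],[0,[0,0,0.95],0],[0,[0,0,1],0],[0,[0,0,1],0]]'
python3 -m pendant '[[0.4,[0,0,0],0],[0.4,[0,0,0],0],[0.4,[0,0,0],0],[0.4,[0,0,0],0],[0.4,[0,0,-0.5],0],[0.4,[0,0,-0.9],0],[0.4,[0,0,-1],0],[0.4,[0,0,-1],0]]'
python3 -m pendant '[[0.4,[-0.4,0.3,-0.3],0],[0.4,[-0.9,0.7,-0.6],0],[0.4,[-0.9,0.7,-0.6],0],[0.4,[-0.9,0.7,-0.6],0],[0.4,[-0.9,0.7,-0.6],0],[0.4,[-0.9,0.7,-0.6],0],[0.4,[-0.9,0.7,-0.6],0]]'
python3 - <<'E'
from hx import *
for nm,sv in(("side","d15"),("scene","s15"),("wrist","w15")):
    s=grab(nm,sv);h=cv2.cvtColor(s["img"],cv2.COLOR_RGB2HSV);m=cv2.inRange(h,(19,130,50),(28,255,255)) if nm!="scene" else cv2.inRange(h,(19,170,50),(26,255,210))
    n,l,st,ce=cv2.connectedComponentsWithStats(m)
    for i in range(1,n):
        if st[i,4]>60: print(nm,st[i],ce[i].round(),plane(s,*ce[i],.02).round(3))
E
```

```text
gripper_width: 0.215
time: 40.15
tool_pos: [0.6284, 0.2961, 0.1702]
tool_rot: [0.0, 0.888, 0.459, -0.001]
contact_force: [-0.5, 0.0, -0.2]
gripper_width: 0.219
grasp_force: 62.0
time: 40.65
tool_pos: [0.6274, 0.296, 0.0495]
tool_rot: [-0.0, 0.888, 0.459, -0.002]
contact_force: [0.9, 0.7, -1.6]
gripper_width: 0.221
grasp_force: 62.0
time: 41.45
tool_pos: [0.6314, 0.2991, 0.1785]
tool_rot: [0.001, 0.888, 0.46, 0.005]
contact_force: [1.1, -0.1, 0.3]
gripper_width: 0.402
grasp_force: 0.0
time: 42.15
tool_pos: [0.6337, 0.1625, 0.2412]
tool_rot: [-0.001, 0.888, 0.461, -0.002]
contact_force: [0.2, 0.1, -1.1]
gripper_width: 0.398
grasp_force: 0.0
side [223 323  15  16 175] [230. 330.] [0.67  0.256 0.02 ]
side [226 346  16  17 188] [234. 354.] [0.634 0.299 0.02 ]
side [305 380  35  30 550] [323. 395.] [0.44  0.303 0.02 ]
scene [  0 429  27  18 115] [ 15. 440.] [ 0.474 -0.771  0.02 ]
wrist [ 201   44   33   39 1160] [217.  63.] [0.633 0.302 0.02 ]
wrist [267  61  39  43 942] [286.  83.] [0.668 0.259 0.02 ]
wrist [  23  173   67   33 1162] [ 56. 189.] [0.453 0.306 0.02 ]
wrist [  23  195   66   33 1127] [ 56. 211.] [0.438 0.293 0.02 ]
```

```bash
python3 - <<'E'
from hx import *
for k in("w6","w7","d5"):
    s=load(k);h=cv2.cvtColor(s["img"],cv2.COLOR_RGB2HSV);m=cv2.inRange(h,(19,130,50),(28,255,255))
    n,l,st,ce=cv2.connectedComponentsWithStats(m)
    print(k,[(st[i,4],ce[i].round().tolist()) for i in range(1,n) if st[i,4]>40])
a,b=load("s5")["img"].astype(int),load("s15")["img"].astype(int)
print("knob diff",np.abs(a-b)[255:285,255:290].mean(),np.abs(a-b)[255:275,262:278].mean())
E
```

```text
w6 []
w7 [(np.int32(830), [228.0, 91.0]), (np.int32(2967), [396.0, 158.0])]
d5 [(np.int32(131), [444.0, 94.0]), (np.int32(278), [333.0, 240.0]), (np.int32(106), [275.0, 269.0])]
knob diff 4.444444444444445 2.607291666666667
```

The pot is empty, the latch has not moved, and all four pieces are placed, so I hand the job in.

```bash
python3 -c "
from plant import manip
print(manip.job_done())"
```

```text
the job is handed in; nothing more can be done
None
```

I handed the job in at about 42 s of robot time: my last camera checks showed the pot upright and empty, the latch down in its catch, both hexes in the crate and both bars in the tub, but the hand-in returned no verdict.

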